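Set the attenuator, release the catch and hold the beam shutter open

TASK

Get the hand shutter ready and open it for an exposure: first turn the round scale sleeve to 4, then flip the safety catch right over to the side so that it no longer bars the lever, and then pull the spring lever all the way toward the robot. Finish while still holding the lever there with the fingers (it springs back if let go), with the sleeve still on 4 and the glassware and block round about left alone.

Things in the scene. Friction and masses are not known exactly. Their poses are not given: they have to be found in the camera images.
- shutter_box: The hand shutter: fixed grey box 94 x 196 mm on a dark foot plate 104 x 206 mm, flat top 55 mm up. Origin on the work surface under the box, about its middle; -x faces the operator (robot), +y is the operator's left. On top: sleeve on the right (-y), lever and catch on the left (+y). A black beam snout leaves the right end; a small blade behind it rises as the lever is pulled.
- sleeve (a joint): Angle (rad) of the black scale sleeve about its upright axis, growing counter-clockwise from above. Six click places 0.524 rad apart: 1 at 0, 2 at 0.524, 3 at 1.047, 4 at 1.571, 5 at 2.094, 6 at 2.618. It starts on 1, 2 or 3 (stops just past 1 and 6). A click takes about 0.1 N m; let go within 10 degrees of a place, it settles there.
- sleeve_grip (a point): Point on the sleeve's axis to grip at, 95.5 mm up. Cylinder 40 mm across, from 60 to 110 mm up; box coordinates (5, -65) mm. Its white pointer (rib on top, 6 mm tooth at the foot) points at one of the numbers, shown by 1 to 6 raised pips on the plate: 1 at the operator's left, 6 at the right. In box axes the pointer stands at 105 deg (from +x toward +y) plus the joint angle: 195 deg at 4.
- catch (a joint): Angle (rad) of the safety catch about its level fore-and-aft pin: 0 = lying across the front of the lever and barring it (the lever then gives only 0.05 to 0.1 rad), 1.57 = standing up, 2.75 (stop) = flipped right over, lying out to the operator's left (+y). Starts at 0. Growing, its free end rises and goes over toward +y. Almost free; it drops to the side of upright it leans to.
- catch_peg (a point): Middle of the grip peg of the catch: a black rod 12 mm in diameter, parallel to the catch's pin, standing out about 35 mm from the bar's front face toward the robot (this point lies 24 mm before the bar's middle line), 50 mm from the pin, 85 mm above the work surface at the start. The bar itself is steel, 10 x 10 mm.
- catch_hinge (a point): Point on the catch's pin axis in the middle of the bar, 85 mm above the work surface, at box coordinates (-2, 78) mm. The hinge cheeks reach 90 mm high and 14 mm wide.
- lever (a joint): Angle (rad) of the shutter lever about a level axis along the box's y: 0 = at rest, leaning 0.45 rad away from the robot, 0.95 (its stop) = pulled all the way toward the robot. A spring returns it: about 2 N at the knob at rest, 6 N at the stop.
- lever_knob (a point): Middle of the lever's black knob, a cylinder 24 mm in diameter and 26 mm long lying along the box's y, 120 mm from the lever's axis, 148 mm above the work surface at the start (160 mm when upright). The shaft is a steel rod 10 mm in diameter. A small flat stop lug on it, 45 mm above the axis, meets the catch bar.
- lever_hinge (a point): Point on the lever's axis, inside the box, 40 mm above the work surface, at box coordinates (-10, 50) mm.
- cuvette_block: Bystander: loose black block with square holes, 34 x 80 x 27 mm, on the desk to the right of the shutter box. Origin at the centre of its underside. To be left alone.
- bottle: Bystander: small white capped bottle 28 mm in diameter, 44 mm high, standing loose to the left. Origin at the centre of its underside. To be left alone.
- beaker: Bystander: small glass beaker 57 mm in diameter, 66 mm high, standing loose to the left. Origin at the centre of its underside. To be left alone.
Mind the look-alikes: they are no part of the job. Of the things like the shutter_box, leave any that is purple; of the rest the larger one is meant.

How it is judged:
By the outcome, as a careful person would: the job done as asked, in the order asked, and still so for the second after the job is handed in, while the arm keeps its last pose, push and grip.
It also fails if it takes over 72 s, if anything falls off the work surface, if the arm or the gripper's body presses on something with over 40 N, if the wrist force passes 120 N, or if a joint passes its speed limit or range.

ROBOT

A 6-joint arm with a two-finger parallel gripper is mounted at the origin on a cart in front of the work surface, level with it; the furniture and walls round the work are solid. World frame = base frame: x ahead of the robot, y to its left, z up, the work surface at z = 0. Lengths are in m, angles in rad, forces in N, time in s.
With the tool pointing down it reaches from about 0.425 to 0.95 m from the base axis. Payload 3.5 kg.
Tool frame: the origin (TCP) lies at the very end of the fingers, on their centre line; the grasp point (between the pads) lies 19 mm behind it; z points along the fingers, y is the line along which they close (so a half turn about z gives the same grasp; the last joint's range is limited). The gripper opens to 85 mm and grips with 20 to 120 N. Pads are 22 mm wide; open, the fingers measure 114 mm over their backs; the gripper's body (76 mm by 85 mm) begins 54 mm behind the grasp point. The pads swing forward as they close: fully open they stand 13 mm farther back than shut.
Start: joints at [0.974, 0.286, 1.577, -0, 1.279, -0.15], TCP at [0.292, 0.609, 0.231] pointing down, gripper open.
Joint ranges: [-2.77, 2.77], [-0.9, 2.22], [0.21, 2.48], [-1.53, 4.67], [0.24, 2.81], [-2.84, 2.84]. Speed limits (rad/s): [2.79, 2.79, 3.14, 3.14, 3.14, 3.14].

INTERFACE

Orientations are given as a unit quaternion [w, x, y, z].
In Python, from bench import r gives the robot as it stands.
- The arm moves only by the shell command python3 -m crank 'ROWS' [OPENING] [FORCE]. ROWS is a JSON object of lists of equal length, an entry for each row: "xyz": the shift along the tool's x, y, z in units of 750 mm (1.0 is 750 mm), a list of three; "dr": the turn, a rotation vector about the tool's x, y, z in units of 360 degrees (1.0 is 360 degrees), a list of three. In form: {"xyz": [[x, y, z], ...], "dr": [[rx, ry, rz], ...]}. A call has 1 to 8 rows; each row is the pose to reach, as a shift and turn from the pose commanded when the call began, along the tool's axes at that moment, turning the shorter way round; what a row does not reach only later rows make up. A row lasts 1/8 s, in which the tool goes at most 62.5 mm and 10.7 degrees, less where a joint would pass 70% of its speed; a pose out of reach is approached as far as the arm can. A call with a number of a shift or a turn outside -1 to 1 is refused whole. A call with a gripper value outside its range is refused whole. OPENING is the closure, from 0 (fully open) to 1 (shut), set as the call begins (- or left out, the last holds). The fingers move at their own pace and stop on an object; FORCE is the grip in N (left out, the last holds). Time passes only in rows, so rows that repeat a pose let the fingers close. It gives the time, the measured TCP pose, the force, the opening and the grip force at its end, in the units of the state.
- r.observe(): the state, without advancing time (a new reading comes with each control period).
- r.grab_frame(name): name is "scene" or "side" or "wrist"; returns a dict with "image" (384x512x3 uint8, red, green, blue), "z_map" (384x512 float32, m along the optical axis (not along the pixel's ray), 0 where there is no reading), "camera_matrix" (3x3 intrinsics, pixels), "pose" (4x4, takes a point from camera to world coordinates); the wrist camera has in their place "tool_from_camera" (4x4, takes a point from camera to tool coordinates, whose origin is the TCP and whose axes are the flange's). Camera axes: x right, y up, looking along -z (the intrinsics and any distortion apply to the point x, -y, -z); pixel columns grow to the right and rows downward; lengths in m; the calibration is good to about 2 mm. The wrist camera is an equidistant fisheye: a pixel r from the principal point sees the ray r / f radians off the axis. A picture is of the moment at which its call begins: read the wrist's pose just before it.
- r.job_done(): hands the job in; it is judged then, once.
The state is a dict: "t": time; "joints": joint angles; "joint_velocities": joint speeds; "joint_efforts": joint torques, N m; "tcp_pos": TCP position; "tcp_rot": TCP orientation; "ft_force": force on the tool from outside, world axes, zero at the start; "moment": the same for the moment, N m; "grip_width": finger opening in m; "finger_force": force on a finger pad.
Only numpy, scipy, OpenCV 4.12 (cv2) and the standard library are available. Lean on these libraries where they do the work, as an engineer would, in place of code of your own. Each camera call takes 0.05 s, during which the arm holds its last target. There are 200 camera calls.

## Working session

There is one attempt and no reset: what is moved stays moved. The work goes in short steps, Python scripts to look and compute and a shell command to move; the robot and the scene stay as the last step left them, time stands still between calls to the robot, and variables do not carry over. Pictures are saved under pics/ and viewed, at most 10 in all, crops included, and the job is handed in when it is done.

```bash
ls; mkdir -p pics
cat > h.py <<'E'
import numpy as np, cv2
from bench import r
from scipy.spatial.transform import Rotation as R
def pts(f):
    K=np.array(f["camera_matrix"]);z=f["z_map"];v,u=np.mgrid[:384,:512]
    P=np.stack([(u-K[0,2])/K[0,0]*z,-(v-K[1,2])/K[1,1]*z,-z],-1)
    T=np.array(f["pose"]);return P@T[:3,:3].T+T[:3,3]
def ray(f,u,v,h):
    K=np.array(f["camera_matrix"]);T=np.array(f["pose"])
    d=T[:3,:3]@np.array([(u-K[0,2])/K[0,0],-(v-K[1,2])/K[1,1],-1]);o=T[:3,3]
    return o+d*(h-o[2])/d[2]
E
python3 - <<'E'
from h import *
s=r.observe();print(s)
ims=[]
for n in("scene","side"):
    f=r.grab_frame(n);np.savez(f"{n}0.npz",**f);print(n,f["camera_matrix"],f["pose"])
    cv2.imwrite(f"pics/{n}0.png",cv2.resize(f["image"][...,::-1],(800,600)))
E
```

```text
pics
{'t': 0.0, 'joints': array([ 9.73957230e-01,  2.87181816e-01,  1.57817276e+00, -3.32481775e-07,
        1.27861704e+00, -1.49948960e-01]), 'joint_velocities': array([-9.66725828e-05, -8.68580086e-04,  4.23067462e-04,  2.72863566e-04,
       -1.05761153e-03, -4.03269629e-04]), 'joint_efforts': array([ 5.90088507e-05, -4.05998361e+01, -2.92619026e+01, -1.20960030e-04,
        5.93563556e-03, -3.68567854e-06]), 'tcp_pos': array([0.2912776 , 0.6081879 , 0.22993872]), 'tcp_rot': array([-4.33747272e-04,  2.21590152e-01,  9.75139164e-01, -1.10757569e-03]), 'ft_force': array([-0.1784781 , -0.73554402, -0.14217228]), 'moment': array([ 0.02417004,  0.04203314, -0.04331563]), 'finger_force': 0.0, 'grip_width': 0.08531694398624869}
scene [[381.06112378   0.         259.03336486]
 [  0.         381.06112378 190.71869228]
 [  0.           0.           1.        ]] [[-0.90915599  0.26857003 -0.31828529  0.06788735]
 [-0.41630844 -0.5657764   0.71174739  1.18253727]
 [ 0.01107571  0.77959426  0.62618697  1.00553276]
 [ 0.          0.          0.          1.        ]]
side [[496.79668247   0.         255.93408715]
 [  0.         496.79668247 190.49254825]
 [  0.           0.           1.        ]] [[ 0.84942319  0.4450398  -0.28358389  0.10776639]
 [-0.52746567  0.69958929 -0.48203195 -0.5963274 ]
 [-0.01613115  0.55902988  0.82899058  1.44865459]
 [ 0.          0.          0.          1.        ]]
```

View pics/scene0.png

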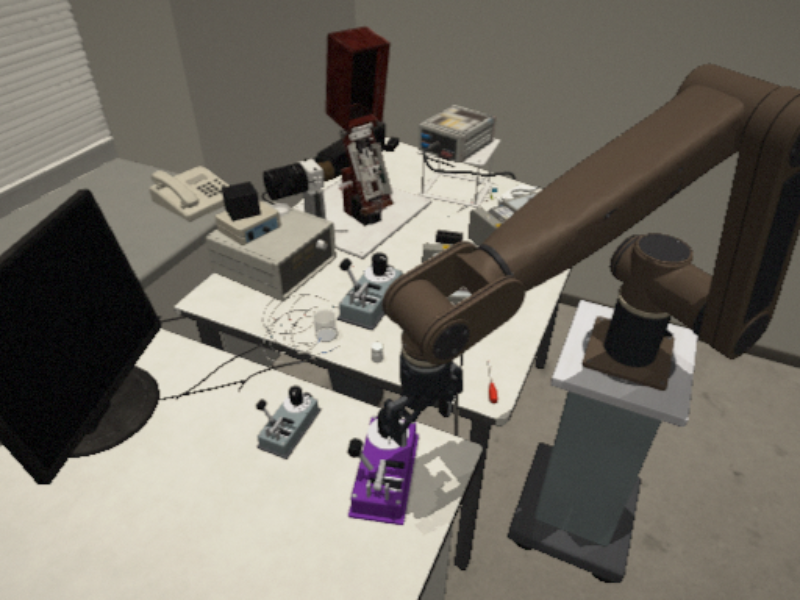

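View pics/side0.png

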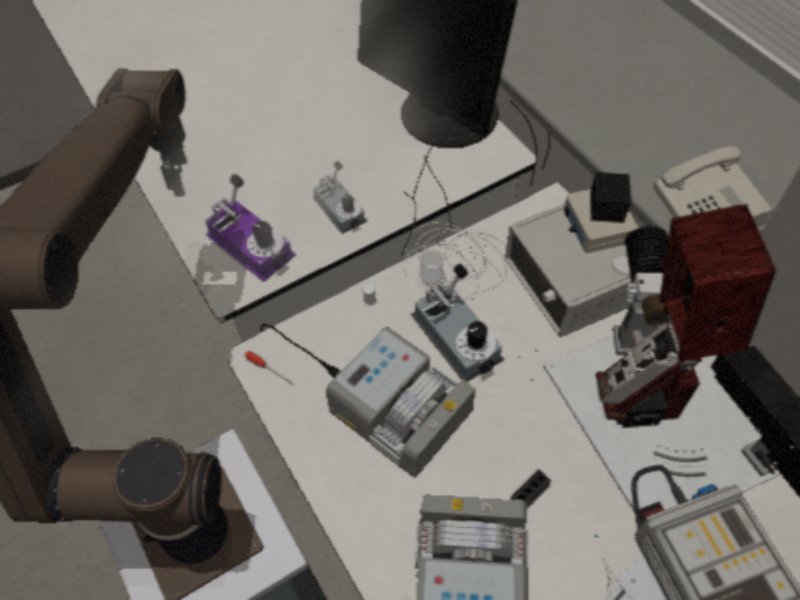

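Look-alikes in the side view: purple (250,240), excluded by colour; small grey (340,200); grey-blue (457,330), the larger of the non-purple ones and so the one meant. Scene pixels are (385,470), (288,420) and (368,295). I'll confirm it in a crop and measure it.

Run:
```python
from h import *
f=dict(np.load("side0.npz"));P=pts(f);im=f["image"]
c=im[160:250,250:340];c2=im[95:155,190:245]
cv2.imwrite("pics/crop1.png",np.hstack([cv2.resize(c[...,::-1],(600,600),interpolation=cv2.INTER_CUBIC)]))
def rect(r0,r1,c0,c1,lo,hi):
    Q=P[r0:r1,c0:c1].reshape(-1,3);m=(Q[:,2]>lo)&(Q[:,2]<hi);q=Q[m]
    rc=cv2.minAreaRect((q[:,:2]*1000).astype(np.float32));return len(q),rc,q.mean(0)
print("big top",rect(170,245,258,325,.045,.062))
print("small any",rect(100,150,198,236,.02,.2)); print("big any",rect(170,245,258,325,.03,.2))
for lo,hi in((.062,.08),(.08,.10),(.10,.115),(.115,.17)):
    Q=P[165:245,258:325].reshape(-1,3);C=im[165:245,258:325].reshape(-1,3)
    m=(Q[:,2]>lo)&(Q[:,2]<hi);print(lo,m.sum(),Q[m].mean(0).round(4))
    n,l,st,ct=cv2.connectedComponentsWithStats(m.reshape(80,67).astype(np.uint8))
    for i in range(1,n):
        if st[i,4]>8:
            q=Q[l.ravel()==i];print("  px",ct[i]+[258,165],st[i,4],q.mean(0).round(4),q.min(0).round(3),q.max(0).round(3))
g=dict(np.load("scene0.npz"));G=pts(g)
Q=G[150:215,210:262].reshape(-1,3);m=(Q[:,2]>.045)&(Q[:,2]<.062);print("scene top",m.sum(),cv2.minAreaRect((Q[m][:,:2]*1000).astype(np.float32)))
Q=Q[(Q[:,2]>.10)&(Q[:,2]<.115)];print(Q.mean(0))
```

```text
big top (1186, ((625.6998901367188, 122.7559814453125), (286.87957763671875, 151.67027282714844), 87.9009017944336), array([0.64194072, 0.08629596, 0.05463214]))
small any (635, ((613.4465942382812, 540.8734130859375), (70.83367919921875, 149.62628173828125), 1.3038567304611206), array([0.60925791, 0.53717947, 0.04920702]))
big any (2350, ((637.6673583984375, 81.85585021972656), (335.1933288574219, 197.45167541503906), 49.49506378173828), array([0.61862825, 0.07750347, 0.07338185]))
0.062 168 [0.6111 0.0752 0.0698]
  px [273.2 189.9] 10 [0.6288 0.1754 0.0716] [0.624 0.17  0.062] [0.64  0.183 0.078]
  px [302.97368421 220.15789474] 38 [0.6453 0.0255 0.0724] [0.63  0.013 0.063] [0.678 0.046 0.08 ]
  px [273.64516129 237.32258065] 31 [0.5317 0.023  0.0732] [0.498 0.009 0.064] [0.549 0.033 0.08 ]
  px [284.30769231 241.92307692] 26 [ 0.5524 -0.0064  0.0686] [ 0.542 -0.021  0.062] [0.568 0.014 0.075]
0.08 225 [0.6239 0.1067 0.0897]
  px [280.99319728 190.42176871] 147 [0.643  0.1504 0.0887] [0.607 0.119 0.081] [0.669 0.186 0.099]
  px [303.8372093  217.04651163] 43 [0.6466 0.0247 0.0918] 
[... 254 characters left out ...]
4 0.153 0.113]
  px [304.8220339  211.03389831] 118 [0.655  0.0331 0.1093] [0.636 0.012 0.1  ] [0.676 0.056 0.115]
  px [263.90128755 230.51502146] 233 [0.508  0.0425 0.1103] [0.469 0.009 0.1  ] [0.54  0.096 0.115]
0.115 213 [0.5829 0.0684 0.13  ]
  px [293.08235294 174.61176471] 85 [0.686  0.1478 0.1485] [0.671 0.135 0.116] [0.702 0.162 0.169]
  px [268.44444444 229.55555556] 9 [0.5197 0.035  0.1161] [0.514 0.03  0.115] [0.528 0.042 0.118]
  px [272.73913043 241.76811594] 69 [ 0.5071 -0.0088  0.1188] [ 0.482 -0.025  0.115] [0.527 0.004 0.126]
scene top 554 ((676.588134765625, 76.77374267578125), (198.37472534179688, 349.14910888671875), 30.323467254638672)
[0.65798728 0.05166323 0.10866913]
```

View pics/crop1.png

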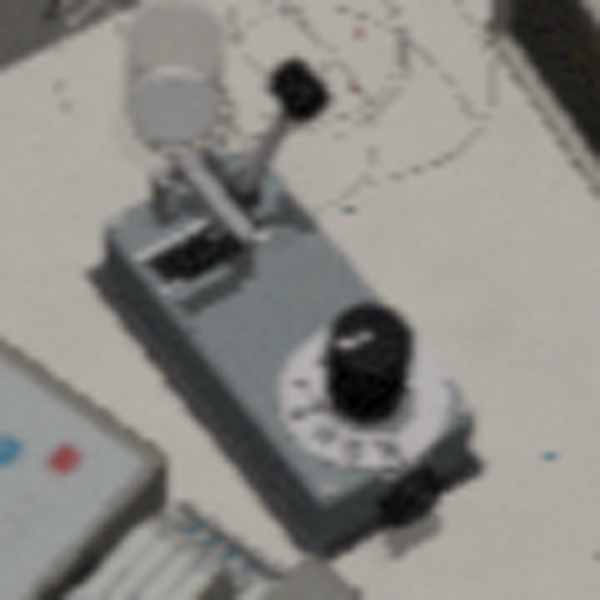

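The crop confirms the grey-blue hand shutter: sleeve at about (370,360), white rib near (355,342), lever knob at (298,90), catch bar at (220,200). The beaker stands behind and to the left at (175,70).

Run:
```python
from h import *
f=dict(np.load("side0.npz"));P=pts(f);im=f["image"].astype(int)
sub=np.s_[160:250,255:330]
m=(P[sub][...,2]>.046)&(P[sub][...,2]<.062)&(im[sub][...,2]-im[sub][...,0]>6)
n,l,st,ct=cv2.connectedComponentsWithStats(m.astype(np.uint8));i=1+st[1:,4].argmax()
q=P[sub][l==i];rc=cv2.minAreaRect((q[:,:2]*1000).astype(np.float32));print(len(q),rc,cv2.boxPoints(rc).round(1).tolist())
# sides incl: contour of box mask
# sleeve top and rib
v,u=np.mgrid[160:250,255:330]
Q=P[sub]
w=(im[sub].min(-1)>110)&(Q[...,2]>.105)&(Q[...,0]>.63)&(Q[...,0]<.685)&(Q[...,1]>0)&(Q[...,1]<.065)
print("rib",Q[w].round(4).tolist())
t=(Q[...,2]>.107)&(Q[...,2]<.116)&(Q[...,0]>.63)&(Q[...,1]<.065)&(Q[...,1]>0)
print("sleeve top",t.sum(),cv2.minEnclosingCircle((Q[t][:,:2]*1000).astype(np.float32)),Q[t].mean(0))
k=(Q[...,2]>.125)&(Q[...,0]>.66)&(im[sub].max(-1)<90);print("knob",k.sum(),Q[k].mean(0),Q[k].min(0),Q[k].max(0))
b=f["image"]
for nm in("scene",):
    g=dict(np.load(nm+"0.npz"));G=pts(g);I=g["image"].astype(int);s=np.s_[150:215,205:262];Q=G[s]
    k=(Q[...,2]>.125)&(Q[...,2]<.175)&(I[s].max(-1)<70);print("scene knob/..",[ (Q[k][:,j].min().round(3),Q[k][:,j].max().round(3)) for j in range(3)])
    m=(Q[...,2]>.046)&(Q[...,2]<.062)&(I[s][...,2]-I[s][...,0]>6)
    n,l,st,ct=cv2.connectedComponentsWithStats(m.astype(np.uint8));i=1+st[1:,4].argmax()
    q=Q[l==i];rc=cv2.minAreaRect((q[:,:2]*1000).astype(np.float32));print(len(q),rc,cv2.boxPoints(rc).round(1).tolist())
    t=(Q[...,2]>.107)&(Q[...,2]<.114)&(Q[...,0]>.63)&(Q[...,1]<.07)&(Q[...,1]>0.01)
    print("sleeve",cv2.minEnclosingCircle((Q[t][:,:2]*1000).astype(np.float32)),Q[t].mean(0))
```

```text
273 ((646.874267578125, 94.15616607666016), (100.06825256347656, 72.49275207519531), 13.461905479431152) [[589.7999877929688, 117.80000305175781], [606.7000122070312, 47.29999923706055], [704.0, 70.5999984741211], [687.0999755859375, 141.10000610351562]]
rib [[0.6537, 0.0362, 0.1123], [0.6435, 0.0381, 0.1125], [0.6472, 0.0377, 0.11]]
sleeve top 95 ((655.1824951171875, 32.47190856933594), 21.752676010131836) [0.65518978 0.03372745 0.11066345]
knob 55 [0.68880964 0.14604447 0.15521538] [0.67973387 0.13479477 0.13626954] [0.69925234 0.16092525 0.16916136]
scene knob/.. [(np.float64(0.681), np.float64(0.7)), (np.float64(0.142), np.float64(0.163)), (np.float64(0.139), np.float64(0.163))]
36 ((628.99267578125, 91.61167907714844), (67.59361267089844, 32.10304641723633), 89.17526245117188) [[612.5, 58.0], [644.5999755859375, 57.599998474121094], [645.5, 125.19999694824219], [613.4000244140625, 125.5999984741211]]
sleeve ((742.831787109375, 27.702678680419922), 105.84734344482422) [0.66243577 0.03459285 0.1110963 ]
```

```bash
cat >> h.py <<'E'
def down(deg):  # tool z down, tool y at world angle deg
    a=np.radians(deg);y=np.array([np.cos(a),np.sin(a),0]);z=np.array([0,0,-1.]);return np.stack([np.cross(y,z),y,z],1)
def rows(ps,deg,R0=None,p0=None):
    s=r.observe();q=s["tcp_rot"]
    R0=R.from_quat([q[1],q[2],q[3],q[0]]).as_matrix() if R0 is None else R0
    p0=s["tcp_pos"] if p0 is None else p0
    for p in np.atleast_2d(ps):
        print("xyz",(R0.T@(np.array(p)-p0)/.75).round(4).tolist(),"dr",(R.from_matrix(R0.T@down(deg)).as_rotvec()/2/np.pi).round(4).tolist())
E
python3 -c "
from h import *
rows([[.45,.35,.37],[.60,.08,.37]],2)"
```

```text
xyz [-0.3396, -0.2195, -0.1862] dr [-0.0003, 0.0001, 0.1733]
xyz [-0.6755, -0.4577, -0.1858] dr [-0.0003, 0.0001, 0.1733]
```

```bash
python3 -m crank '{"xyz":[[0,0,-0.08],[-0.08,-0.05,-0.14],[-0.16,-0.1,-0.186],[-0.34,-0.22,-0.186],[-0.6755,-0.4577,-0.1858],[-0.6755,-0.4577,-0.1858],[-0.6755,-0.4577,-0.1858],[-0.6755,-0.4577,-0.1858]],"dr":[[0,0,0],[0,0,0.03],[0,0,0.06],[0,0,0.09],[0,0,0.12],[0,0,0.15],[0,0,0.1733],[0,0,0.1733]]}' 0
python3 - <<'E'
from h import *
rows([[.60,.08,.37]],2)
E
```

```text
t: 1.1
tcp_pos: [0.5058, 0.2449, 0.3652]
tcp_rot: [-0.0, 0.695, 0.719, -0.0]
ft_force: [0.2, -0.2, -0.1]
grip_width: 0.0858
finger_force: 0.0
xyz [-0.2241, 0.118, -0.0065] dr [-0.0001, 0.0, -0.0001]
```

```bash
python3 -m crank '{"xyz":[[-0.22,0.118,0],[-0.22,0.118,0],[-0.22,0.118,0],[-0.22,0.118,0],[-0.22,0.118,0],[-0.22,0.118,0]],"dr":[[0,0,0],[0,0,0],[0,0,0],[0,0,0],[0,0,0],[0,0,0]]}'
python3 - <<'E'
from h import *
s=r.observe();f=r.grab_frame("wrist");np.savez("w1.npz",p=s["tcp_pos"],q=s["tcp_rot"],**f)
print(f["camera_matrix"],f["tool_from_camera"])
cv2.imwrite("pics/w1.png",cv2.resize(f["image"][...,::-1],(800,600),interpolation=cv2.INTER_CUBIC))
E
```

```text
t: 1.85
tcp_pos: [0.599, 0.0864, 0.3657]
tcp_rot: [-0.0, 0.694, 0.72, 0.0]
ft_force: [-0.1, 0.7, -0.6]
grip_width: 0.0855
finger_force: 0.0
[[297.31863964   0.         253.46617761]
 [  0.         297.31863964 193.76620428]
 [  0.           0.           1.        ]] [[ 1.19652528e-03  9.53859290e-01  3.00251599e-01  7.60846783e-02]
 [ 9.99999175e-01 -1.00100426e-03 -8.05015133e-04 -6.86854025e-04]
 [-4.67318034e-04  3.00252315e-01 -9.53859701e-01 -1.42162275e-01]
 [ 0.00000000e+00  0.00000000e+00  0.00000000e+00  1.00000000e+00]]
```

View pics/w1.png

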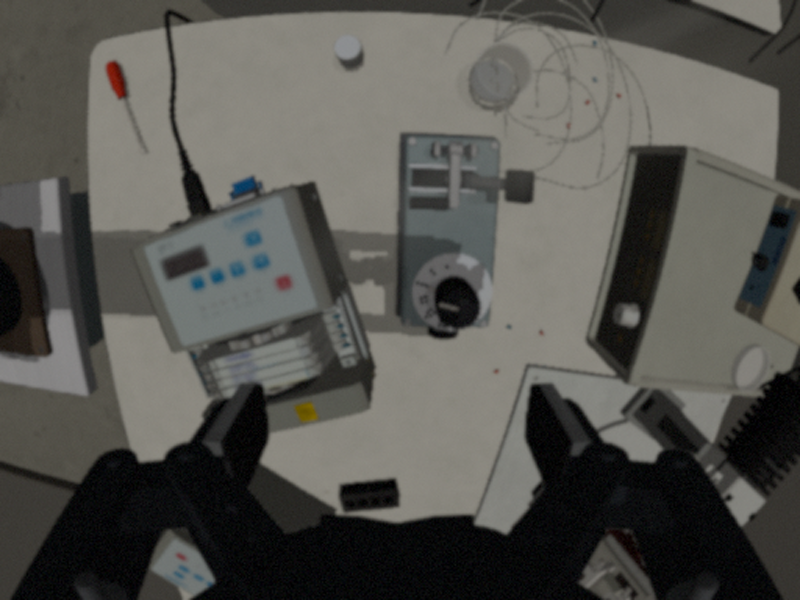

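The wrist view shows the box with top corners at about (401,134), (499,137), (399,325) and (491,327). The sleeve is at (457,302) with its rib pointing left, the knob at (520,187), the bar at (455,178). The beaker is at (495,80), the bottle at (348,50) and the cuvette block at (369,495).

```bash
cat >> h.py <<'E'
def wp(w,u,v,h):  # wrist pixels (512 scale) -> world on plane z=h
    K=w["camera_matrix"];u=np.asarray(u,float);v=np.asarray(v,float)
    a=(u-K[0,2])/K[0,0];b=(v-K[1,2])/K[1,1];t=np.hypot(a,b)+1e-12;s=np.sin(t)/t
    d=np.stack([a*s,-b*s,-np.cos(t)],-1)
    T=np.eye(4);q=w["q"];T[:3,:3]=R.from_quat([q[1],q[2],q[3],q[0]]).as_matrix();T[:3,3]=w["p"];T=T@w["tool_from_camera"]
    d=d@T[:3,:3].T;o=T[:3,3];return o+d*((h-o[2])/d[...,2])[...,None]
E
python3 - <<'E'
from h import *
w=dict(np.load("w1.npz"));im=w["image"];k=.64
c=np.array([[401,134],[499,137],[491,327],[399,325]])*k
X=wp(w,c[:,0],c[:,1],.055);print(X.round(4).tolist(),"c",X.mean(0))
hsv=cv2.cvtColor(im,cv2.COLOR_RGB2HSV)
sub=np.s_[70:225,235:335];I=im[sub].astype(int)
m=((I[...,2]-I[...,0]>6)).astype(np.uint8);m=cv2.morphologyEx(m,cv2.MORPH_OPEN,np.ones((2,2)))
n,l,st,ct=cv2.connectedComponentsWithStats(m);i=1+st[1:,4].argmax();v,u=np.nonzero(l==i)
X=wp(w,u+235,v+70,.055)[:,:2]*1000;print(len(u),cv2.minAreaRect(X.astype(np.float32)))
# sleeve
d=(I.max(-1)<45).astype(np.uint8);n,l,st,ct=cv2.connectedComponentsWithStats(d)
for i in range(1,n):
    if st[i,4]>40:print(ct[i]+[235,70],st[i],wp(w,ct[i][0]+235,ct[i][1]+70,.1))
z=np.array([.0]);cv2.imwrite("pics/w1s.png",cv2.resize(im[155:220,250:325][...,::-1],(692,600),interpolation=cv2.INTER_CUBIC))
E
```

```text
[[0.5994, 0.1891, 0.055], [0.6945, 0.1924, 0.055], [0.7022, -0.0029, 0.055], [0.6051, -0.004, 0.055]] c [0.65030281 0.09366133 0.055     ]
751 ((664.3121337890625, 98.3573989868164), (50.003639221191406, 89.62039947509766), 66.52892303466797)
[255.616 181.064] [ 19  90   5  42 125] [0.6028618  0.05321662 0.1       ]
[291.6519174 193.0840708] [ 43 107  28  33 678] [0.65563459 0.03734071 0.1       ]
[281.20588235 212.92647059] [ 39 139  18   7  68] [0.64253157 0.00617376 0.1       ]
```

View pics/w1s.png

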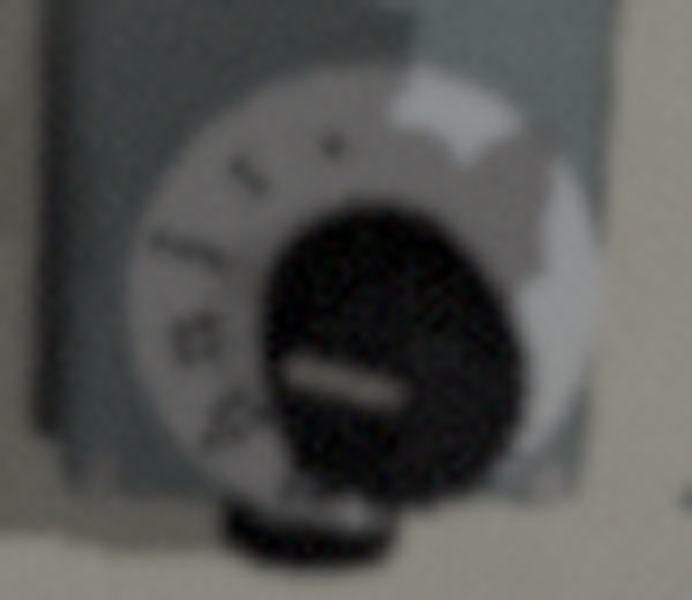

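The rib runs from (400,390) to (285,365) in the crop, about 168° in world. With a box yaw of about 2° that is click place 3, so the sleeve needs +30°.

Run:
```python
from h import *
w=dict(np.load("w1.npz"))
print("sleeve top",wp(w,250+400/9.23,155+390/9.23,.11))
print("rib ends",wp(w,250+np.array([400,285])/9.23,155+np.array([390,365])/9.23,.112))
print("scale disc",wp(w,250+365/9.23,155+290/9.23,.058))
print("knob",wp(w,520*.64,187*.64,.148))
# depth-based from wrist
z=w["z_map"];print(z[120,333],z[197,293])
rows([[.6565,.031,.2],[.6565,.031,.078]],2)
```

```text
sleeve top [0.65705079 0.03432472 0.11      ]
rib ends [[0.65674136 0.03496834 0.112     ]
 [0.63880273 0.03829715 0.112     ]]
scale disc [0.65762354 0.03535887 0.058     ]
knob [0.69363564 0.14828238 0.148     ]
0.33943412 0.41604036
xyz [-0.0768, 0.0738, 0.2211] dr [0.0, -0.0, 0.0004]
xyz [-0.0769, 0.0738, 0.3838] dr [0.0, -0.0, 0.0004]
```

```bash
python3 -m crank '{"xyz":[[-0.0768,0.07,0.08],[-0.0768,0.07,0.15],[-0.0768,0.07,0.22],[-0.0768,0.07,0.22]],"dr":[[0,0,0],[0,0,0],[0,0,0],[0,0,0]]}' 0
python3 - <<'E'
from h import *
rows([[.6565,.034,.078]],2)
E
```

```text
t: 2.4
tcp_pos: [0.6504, 0.0306, 0.1942]
tcp_rot: [-0.005, 0.694, 0.72, -0.004]
ft_force: [0.1, -0.2, -0.7]
grip_width: 0.0856
finger_force: 0.0
xyz [0.004, 0.0102, 0.1548] dr [-0.0019, -0.0003, 0.0002]
```

```bash
python3 -m crank '{"xyz":[[0,0,0],[0,0,0]],"dr":[[0,0,0],[0,0,0]]}' 0
python3 - <<'E'
from h import *
rows([[.6565,.034,.078]],2)
E
```

```text
t: 2.65
tcp_pos: [0.656, 0.0299, 0.2053]
tcp_rot: [0.003, 0.694, 0.72, 0.002]
ft_force: [-0.1, 0.0, -0.4]
grip_width: 0.0849
finger_force: 0.0
xyz [0.0056, -0.0003, 0.1697] dr [0.0011, 0.0002, 0.0002]
```

```bash
python3 -m crank '{"xyz":[[0.0056,0,0.05],[0.0056,0,0.1],[0.0056,0,0.14],[0.0056,0,0.17],[0.0056,0,0.17],[0.0056,0,0.17]],"dr":[[0,0,0],[0,0,0],[0,0,0],[0,0,0],[0,0,0],[0,0,0]]}' 0 && python3 -m crank '{"xyz":[[0,0,0],[0,0,0],[0,0,0],[0,0,0],[0,0,0],[0,0,0],[0,0,0],[0,0,0]],"dr":[[0,0,0],[0,0,0],[0,0,0],[0,0,0],[0,0,0],[0,0,0],[0,0,0],[0,0,0]]}' 0.7 50
```

```text
t: 3.4
tcp_pos: [0.6554, 0.0334, 0.0753]
tcp_rot: [0.001, 0.695, 0.719, 0.001]
ft_force: [-0.1, -0.9, 0.3]
grip_width: 0.0857
finger_force: 0.0
t: 4.4
tcp_pos: [0.6576, 0.0334, 0.0753]
tcp_rot: [0.004, 0.695, 0.719, 0.003]
ft_force: [7.9, 0.1, -1.3]
grip_width: 0.0388
finger_force: 51.6
```

```bash
python3 -m crank '{"xyz":[[0,0.002,0],[0,0.002,0],[0,0.002,0],[0,0.002,0],[0,0.002,0],[0,0.002,0],[0,0.002,0],[0,0.002,0]],"dr":[[0,0,-0.015],[0,0,-0.03],[0,0,-0.045],[0,0,-0.06],[0,0,-0.075],[0,0,-0.085],[0,0,-0.085],[0,0,-0.085]]}' && python3 -m crank '{"xyz":[[0,0,0],[0,0,0],[0,0,0],[0,0,0],[0,0,0]],"dr":[[0,0,0],[0,0,0],[0,0,0],[0,0,0],[0,0,0]]}' 0 && python3 -m crank '{"xyz":[[0,0,-0.08],[0,0,-0.16],[0,0,-0.24],[0,0,-0.3],[0,0,-0.3],[0,0,-0.3],[0,0,-0.3]],"dr":[[0,0,0],[0,0,0],[0,0,0],[0,0,0],[0,0,0],[0,0,0],[0,0,0]]}'
python3 - <<'E'
from h import *
s=r.observe();f=r.grab_frame("wrist");w=dict(p=s["tcp_pos"],q=s["tcp_rot"],**f);np.savez("w2.npz",**w)
K=w["camera_matrix"];T=np.eye(4);q=s["tcp_rot"];T[:3,:3]=R.from_quat([q[1],q[2],q[3],q[0]]).as_matrix();T[:3,3]=s["tcp_pos"];T=T@w["tool_from_camera"]
# rectify: world grid x .58-.72, y -.02..0.2 at z=.11, 3px/mm, right=+x up=+y
gy,gx=np.mgrid[.20:-.02:-1/2700,.58:.74:1/2700]
X=np.stack([gx,gy,gx*0+.11],-1);c=(X-T[:3,3])@T[:3,:3];t=np.arctan2(np.hypot(c[...,0],c[...,1]),-c[...,2]);h=np.hypot(c[...,0],c[...,1])
u=K[0,2]+K[0,0]*t*c[...,0]/h;v=K[1,2]-K[1,1]*t*c[...,1]/h
o=cv2.remap(f["image"],u.astype(np.float32),v.astype(np.float32),cv2.INTER_CUBIC);print(o.shape)
cv2.imwrite("pics/w2.png",o[...,::-1])
E
```

```text
t: 5.4
tcp_pos: [0.6581, 0.0335, 0.0753]
tcp_rot: [0.003, 0.481, 0.877, 0.002]
ft_force: [4.6, 1.4, 1.8]
grip_width: 0.039
finger_force: 51.9
t: 6.02
tcp_pos: [0.6553, 0.0335, 0.073]
tcp_rot: [-0.0, 0.48, 0.877, -0.0]
ft_force: [-0.3, 0.6, -0.4]
grip_width: 0.0853
finger_force: 0.0
t: 6.9
tcp_pos: [0.6544, 0.0336, 0.2953]
tcp_rot: [-0.002, 0.48, 0.877, -0.001]
ft_force: [0.7, 0.1, 0.0]
grip_width: 0.0851
finger_force: 0.0
(594, 433, 3)
```

View pics/w2.png

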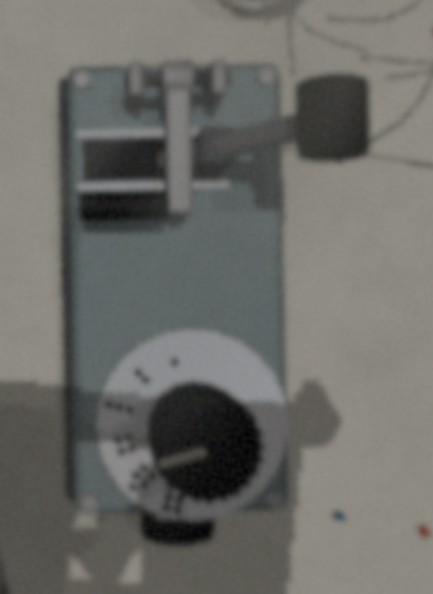

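The rib now runs from (205,453) to (162,465), about 195° world less the yaw, so the sleeve is on 4. The peg is the dark rod at (82–165, 187–220), and the knob is at (333,118).

Run:
```python
from h import *
w=dict(np.load("w2.npz"));T=np.eye(4);q=w["q"];T[:3,:3]=R.from_quat([q[1],q[2],q[3],q[0]]).as_matrix();T[:3,3]=w["p"];o=(T@w["tool_from_camera"])[:3,3]
def g(u,v,h):
    p=np.array([.58+u/2700,.2-v/2700,.11]);return o+(p-o)*(h-o[2])/(p[2]-o[2])
print("peg",g(123,204,.085),g(82,204,.085),g(165,204,.085),"pin",g(178,75,.085),"sl",g(205,440,.11),"knob",g(333,118,.148),"box edges",g(68,300,.055),g(284,300,.055))
a=g(162,465,.112)-g(205,453,.112);print(np.degrees(np.arctan2(a[1],a[0]))%360)
rows([[.6205,.1245,.18],[.6205,.1245,.067]],92)
```

```text
peg [0.62650315 0.12649795 0.085     ] [0.61015936 0.12649795 0.085     ] [0.64324556 0.12649795 0.085     ] pin [0.64842774 0.17792108 0.085     ] sl [0.65592593 0.03703704 0.11      ] knob [0.69287286 0.14948101 0.148     ] box edges [0.6038506 0.0874384 0.055    ] [0.69727907 0.0874384  0.055     ]
195.59281093926614
xyz [0.1261, 0.0276, 0.1541] dr [-0.0003, -0.0007, -0.165]
xyz [0.1257, 0.0282, 0.3048] dr [-0.0003, -0.0007, -0.165]
```

```bash
python3 -m crank '{"xyz":[[0.06,0.016,0],[0.1257,0.032,0.05],[0.1257,0.032,0.1],[0.1257,0.032,0.154],[0.1257,0.032,0.154],[0.1257,0.032,0.154],[0.1257,0.032,0.154],[0.1257,0.032,0.154]],"dr":[[0,0,-0.028],[0,0,-0.056],[0,0,-0.084],[0,0,-0.112],[0,0,-0.14],[0,0,-0.165],[0,0,-0.165],[0,0,-0.165]]}' 0.55
python3 - <<'E'
from h import *
rows([[.623,.126,.067]],92)
E
```

```text
t: 7.95
tcp_pos: [0.6245, 0.1259, 0.182]
tcp_rot: [-0.001, -0.016, 1.0, -0.0]
ft_force: [-0.2, -0.2, -0.2]
grip_width: 0.0382
finger_force: 0.0
xyz [0.0019, 0.0003, 0.1533] dr [-0.0, -0.0002, -0.0003]
```

```bash
python3 -m crank '{"xyz":[[0.0019,0,0.05],[0.0019,0,0.1],[0.0019,0,0.13],[0.0019,0,0.153],[0.0019,0,0.153],[0.0019,0,0.153]],"dr":[[0,0,0],[0,0,0],[0,0,0],[0,0,0],[0,0,0],[0,0,0]]}' && python3 -m crank '{"xyz":[[0,0,0],[0,0,0],[0,0,0],[0,0,0],[0,0,0],[0,0,0]],"dr":[[0,0,0],[0,0,0],[0,0,0],[0,0,0],[0,0,0],[0,0,0]]}' 1 20
```

```text
t: 8.7
tcp_pos: [0.6243, 0.1259, 0.0691]
tcp_rot: [0.001, -0.017, 1.0, 0.0]
ft_force: [0.3, 1.0, 0.4]
grip_width: 0.0387
finger_force: 0.0
t: 9.45
tcp_pos: [0.6244, 0.1267, 0.0692]
tcp_rot: [0.001, -0.017, 1.0, 0.001]
ft_force: [-0.3, 4.9, 4.7]
grip_width: 0.0106
finger_force: 22.0
```

```bash
python3 -m crank '{"xyz":[[0,0.004,-0.0229],[0,0.0157,-0.0429],[0,0.0335,-0.0578],[0,0.0553,-0.0657]],"dr":[[0,0,0],[0,0,0],[0,0,0],[0,0,0]]}' && python3 -m crank '{"xyz":[[0,0.0233,0],[0,0.045,0.0082],[0,0.0605,0.0207],[0,0.0648,0.0258],[0,0.0648,0.0258]],"dr":[[0,0,0],[0,0,0],[0,0,0],[0,0,0],[0,0,0]]}'
```

```text
t: 9.95
tcp_pos: [0.6237, 0.1631, 0.1211]
tcp_rot: [0.001, -0.018, 1.0, -0.004]
ft_force: [-0.9, -4.9, 7.6]
grip_width: 0.011
finger_force: 21.1
t: 10.58
tcp_pos: [0.6219, 0.2164, 0.0987]
tcp_rot: [0.002, -0.018, 1.0, 0.001]
ft_force: [5.3, 3.1, 2.7]
grip_width: 0.011
finger_force: 22.3
```

```bash
python3 -m crank '{"xyz":[[0,0,0],[0,0,0],[0,0,0],[0,0,0]],"dr":[[0,0,0],[0,0,0],[0,0,0],[0,0,0]]}' 0.5 && python3 -m crank '{"xyz":[[0,0,-0.06],[0,0,-0.12],[0,0,-0.18],[0,0,-0.2],[0,-0.08,-0.2],[0,-0.08,-0.2],[0,-0.08,-0.2],[0,-0.08,-0.2]],"dr":[[0,0,0],[0,0,0],[0,0,0],[0,0,0],[0,0,0],[0,0,0],[0,0,0],[0,0,0]]}'
python3 - <<'E'
from h import *
s=r.observe();f=r.grab_frame("wrist");w=dict(p=s["tcp_pos"],q=s["tcp_rot"],**f);np.savez("w3.npz",**w)
cv2.imwrite("pics/w3.png",cv2.resize(f["image"][...,::-1],(800,600),interpolation=cv2.INTER_CUBIC))
E
```

```text
t: 11.08
tcp_pos: [0.6198, 0.2156, 0.0973]
tcp_rot: [-0.001, -0.018, 1.0, -0.0]
ft_force: [0.6, -0.2, -1.3]
grip_width: 0.043
finger_force: 0.0
t: 12.08
tcp_pos: [0.6219, 0.1567, 0.2467]
tcp_rot: [-0.001, -0.018, 1.0, 0.0]
ft_force: [0.0, 0.3, -0.6]
grip_width: 0.0433
finger_force: 0.0
```

View pics/w3.png

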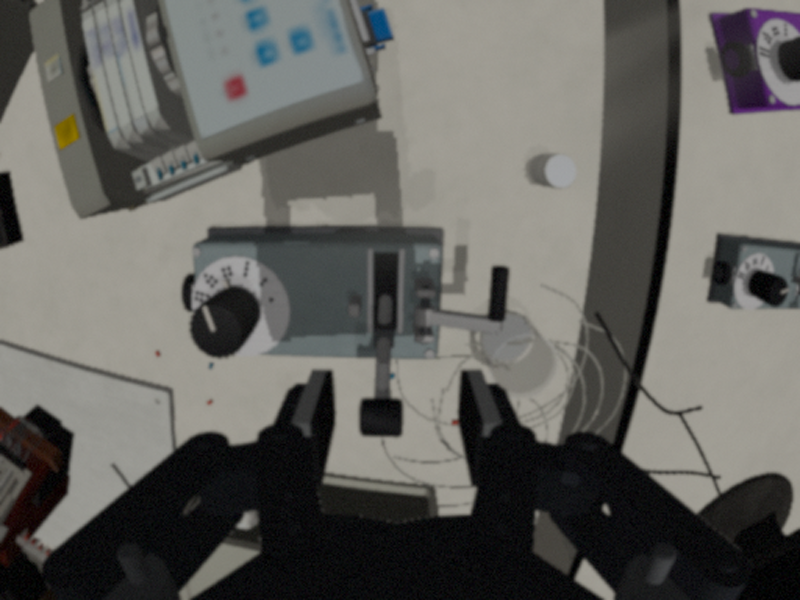

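The catch lies right over (bar at (465,318), peg at (500,290)), the sleeve is still on 4, and the knob is at (381,416).

Run:
```python
from h import *
w=dict(np.load("w3.npz"));print(wp(w,381*.64,416*.64,.148),wp(w,381*.64,416*.64,.155))
z=w["z_map"];print(z[266,244])
rows([[.691,.149,.2],[.691,.149,.129]],92)
```

```text
[0.69189792 0.14974163 0.148     ] [0.68762845 0.14984793 0.155     ]
0.2635114
xyz [-0.0916, -0.0138, 0.0626] dr [0.0, -0.0002, 0.0002]
xyz [-0.0917, -0.0138, 0.1573] dr [0.0, -0.0002, 0.0002]
```

```bash
python3 -m crank '{"xyz":[[-0.05,-0.0135,0],[-0.0917,-0.0135,0.03],[-0.0917,-0.0135,0.0626],[-0.0917,-0.0135,0.1],[-0.0917,-0.0135,0.13],[-0.0917,-0.0135,0.157],[-0.0917,-0.0135,0.157],[-0.0917,-0.0135,0.157]],"dr":[[0,0,0],[0,0,0],[0,0,0],[0,0,0],[0,0,0],[0,0,0],[0,0,0],[0,0,0]]}' && python3 -m crank '{"xyz":[[0,0,0],[0,0,0],[0,0,0],[0,0,0],[0,0,0],[0,0,0]],"dr":[[0,0,0],[0,0,0],[0,0,0],[0,0,0],[0,0,0],[0,0,0]]}' 1 60
```

```text
t: 13.12
tcp_pos: [0.6921, 0.1483, 0.1312]
tcp_rot: [0.001, -0.018, 1.0, 0.0]
ft_force: [0.8, 0.1, 0.1]
grip_width: 0.0426
finger_force: 0.0
t: 13.88
tcp_pos: [0.6925, 0.1499, 0.1324]
tcp_rot: [0.002, -0.017, 1.0, 0.002]
ft_force: [-0.0, 4.9, 2.9]
grip_width: 0.0248
finger_force: 60.0
```

```bash
python3 -m crank '{"xyz":[[0.0223,0,-0.0088],[0.0457,0,-0.0141],[0.0696,0,-0.0159],[0.0935,0,-0.0141],[0.1169,0,-0.0088],[0.1348,0,-0.002],[0.1463,0,0.0036],[0.1463,0,0.0036]],"dr":[[0,0,0],[0,0,0],[0,0,0],[0,0,0],[0,0,0],[0,0,0],[0,0,0],[0,0,0]]}' && python3 -m crank '{"xyz":[[0.002,0,0.0012],[0.0042,0,0.0024],[0.0042,0,0.0024],[0.0042,0,0.0024]],"dr":[[0,0,0],[0,0,0],[0,0,0],[0,0,0]]}'
```

```text
t: 14.88
tcp_pos: [0.5869, 0.1478, 0.1328]
tcp_rot: [0.009, -0.018, 1.0, 0.003]
ft_force: [5.5, 11.2, 5.4]
grip_width: 0.0247
finger_force: 58.5
t: 15.38
tcp_pos: [0.5848, 0.1479, 0.1319]
tcp_rot: [0.01, -0.017, 1.0, 0.004]
ft_force: [4.9, 11.4, 6.9]
grip_width: 0.0246
finger_force: 58.6
```

```bash
python3 -m crank '{"xyz":[[0.003,0,0.0015],[0.006,0,0.003],[0.006,0,0.003],[0.006,0,0.003]],"dr":[[0,0,0],[0,0,0],[0,0,0],[0,0,0]]}' && python3 -m crank '{"xyz":[[0.003,0,0.0015],[0.006,0,0.003],[0.006,0,0.003],[0.006,0,0.003]],"dr":[[0,0,0],[0,0,0],[0,0,0],[0,0,0]]}'
python3 - <<'E'
from h import *
f=r.grab_frame("side");g=r.grab_frame("scene")
a=cv2.resize(f["image"][150:250,240:340][...,::-1],(400,400),interpolation=cv2.INTER_CUBIC)
b=cv2.resize(g["image"][140:240,190:290][...,::-1],(400,400),interpolation=cv2.INTER_CUBIC)
cv2.imwrite("pics/end.png",np.hstack([a,b]))
E
```

```text
t: 15.88
tcp_pos: [0.5804, 0.1478, 0.1297]
tcp_rot: [0.01, -0.017, 1.0, 0.004]
ft_force: [5.2, 10.1, 7.2]
grip_width: 0.0249
finger_force: 58.6
t: 16.38
tcp_pos: [0.5756, 0.1477, 0.1271]
tcp_rot: [0.009, -0.017, 1.0, 0.004]
ft_force: [5.1, 10.6, 7.5]
grip_width: 0.0247
finger_force: 58.5
```

View pics/end.png

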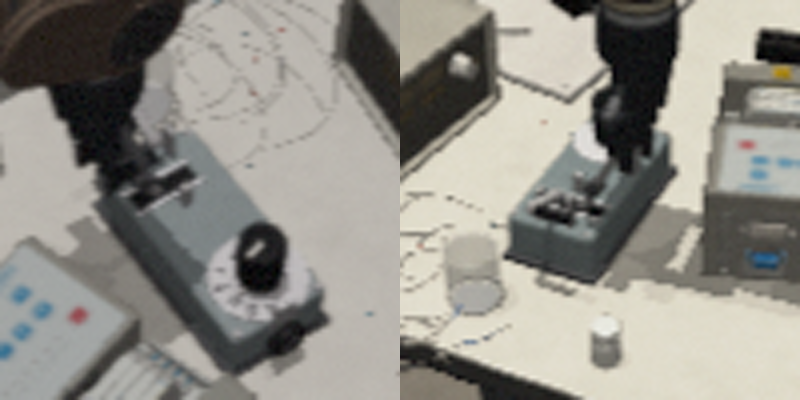

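The sleeve rib, beaker and bottle look undisturbed, and the lever is leaning toward the robot. I'll press on until the force shows the stop.

```bash
for i in 1; do python3 -m crank '{"xyz":[[0.003,0,0.0018],[0.006,0,0.0036],[0.006,0,0.0036],[0.006,0,0.0036]],"dr":[[0,0,0],[0,0,0],[0,0,0],[0,0,0]]}'; done; python3 -c "
from h import *
s=r.observe();print(s['moment'],s['joint_efforts'])"
```

```text
t: 16.98
tcp_pos: [0.5711, 0.1475, 0.1244]
tcp_rot: [0.009, -0.018, 1.0, 0.004]
ft_force: [5.0, 12.0, 7.2]
grip_width: 0.0248
finger_force: 58.3
[ 1.71076855 -1.19927883  0.24930761] [ -6.53764576 -29.20378447 -19.28971052  -2.06715569   1.70885459
   0.20638658]
```

Run:
```python
from h import *
s=r.observe();f=r.grab_frame("wrist");np.savez("w4.npz",p=s["tcp_pos"],q=s["tcp_rot"],**f)
cv2.imwrite("pics/w4.png",cv2.resize(f["image"][...,::-1],(800,600),interpolation=cv2.INTER_CUBIC))
```

```text
(no output)
```

View pics/w4.png

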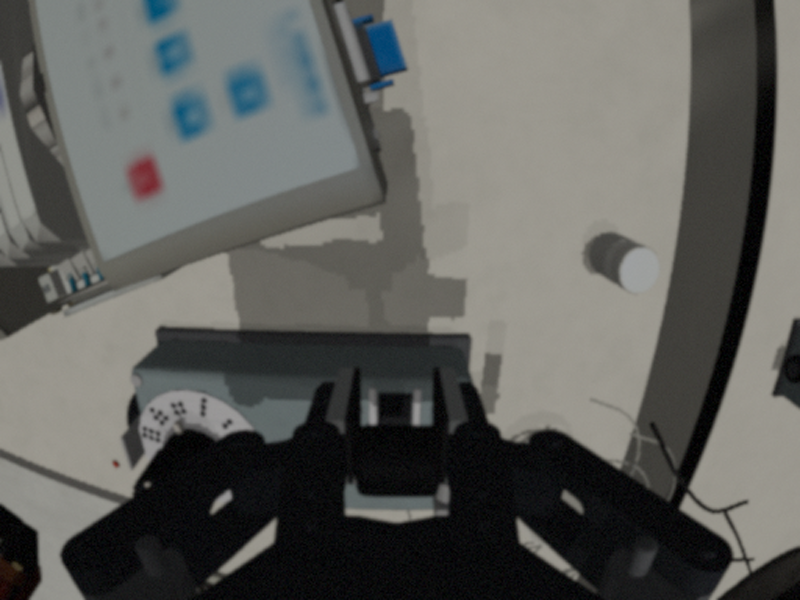

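The knob shows between the pads at (398,460), with the near finger edges at about row 370. I'll check where the pads project, to see whether it is slipping.

Run:
```python
from h import *
w=dict(np.load("w4.npz"));M=np.linalg.inv(w["tool_from_camera"]);K=w["camera_matrix"]
def pr(p):
    c=M[:3,:3]@np.array(p)+M[:3,3];h=np.hypot(c[0],c[1]);t=np.arctan2(h,-c[2])
    return (np.array([K[0,2]+K[0,0]*t*c[0]/h,K[1,2]-K[1,1]*t*c[1]/h])/.64).round()
for n,p in dict(grasp=[0,0,-.019],tip=[0,0,0],gfront=[.012,0,-.019],gback=[-.012,0,-.019],gtop=[0,0,-.031]).items():print(n,pr(p))
z=w["z_map"];T=w["tool_from_camera"]
for v in (400,415,425,435,445,460,475,490):
    u0,v0=398*.64,v*.64;a=(u0-K[0,2])/K[0,0];b=(v0-K[1,2])/K[1,1];t=np.hypot(a,b);s=np.sin(t)/t
    d=np.array([a*s,-b*s,-np.cos(t)]);zz=z[int(v0),int(u0)];p=d/np.cos(t)*zz
    print(v,zz.round(4),(T[:3,:3]@p+T[:3,3]).round(4))
```

```text
grasp [398. 422.]
tip [398. 393.]
gfront [398. 388.]
gback [398. 453.]
gtop [398. 443.]
400 0.2385 [-0.0426  0.0005  0.0701]
415 0.2406 [-0.0515  0.0005  0.0695]
425 0.1425 [-0.0021  0.0001 -0.0178]
435 0.137 [-0.002   0.0001 -0.0236]
445 0.1338 [-0.0032  0.0001 -0.0272]
460 0.1323 [-0.0068  0.0001 -0.03  ]
475 0.1295 [-0.0096  0.0001 -0.0337]
490 0.1329 [-0.0166  0.0001 -0.0324]
```

The knob has slid to 14 mm behind the pad centre, so the side grip slips. I'll take the lever back to rest, let go, and regrip across its diameter (closing along x), with one finger behind the knob pulling it positively.

```bash
python3 -m crank '{"xyz":[[-0.0238,0,-0.0095],[-0.0471,0,-0.0148],[-0.071,0,-0.0166],[-0.0949,0,-0.0148],[-0.1183,0,-0.0095],[-0.1406,0,-0.0007],[-0.1406,0,-0.0007],[-0.1406,0,-0.0007]],"dr":[[0,0,0],[0,0,0],[0,0,0],[0,0,0],[0,0,0],[0,0,0],[0,0,0],[0,0,0]]}' && python3 -m crank '{"xyz":[[0,0,0],[0,0,0],[0,0,0],[0,0,0]],"dr":[[0,0,0],[0,0,0],[0,0,0],[0,0,0]]}' 0.5 && python3 -m crank '{"xyz":[[0,0,-0.06],[0,0,-0.12],[0,0,-0.15],[0,0,-0.15],[0,0,-0.15]],"dr":[[0,0,0],[0,0,0],[0,0,0],[0,0,0],[0,0,0]]}' 0.4
python3 - <<'E'
from h import *
s=r.observe();f=r.grab_frame("wrist");w=dict(p=s["tcp_pos"],q=s["tcp_rot"],**f);np.savez("w5.npz",**w)
K=w["camera_matrix"];v,u=np.mgrid[:384,:512];a=(u-K[0,2])/K[0,0];b=(v-K[1,2])/K[1,1];t=np.hypot(a,b);z=w["z_map"]
sc=np.tan(t)/t*z;c=np.stack([a*sc,-b*sc,-z],-1)
T=np.eye(4);q=w["q"];T[:3,:3]=R.from_quat([q[1],q[2],q[3],q[0]]).as_matrix();T[:3,3]=w["p"];T=T@w["tool_from_camera"]
X=c@T[:3,:3].T+T[:3,3]
m=(abs(X[...,0]-.69)<.025)&(abs(X[...,1]-.149)<.025)&(X[...,2]>.135)&(X[...,2]<.17);Q=X[m]
print("knob",m.sum(),Q.min(0).round(4),Q.max(0).round(4),Q.mean(0).round(4), "top",Q[Q[:,2]>Q[:,2].max()-.003].mean(0))
for h in (.06,.08,.1,.12):
    d=(X[...,2]>h)&(X[...,0]<.57)&(abs(X[...,1]-.12)<.12)&(X[...,2]<.19);print(h,d.sum(),X[d].max(0) if d.any() else '')
rows([[.689,.1495,.131]],2);rows([[.689,.1495,.131]],182)
print(s["joints"].round(2))
E
```

```text
t: 18.02
tcp_pos: [0.6783, 0.1495, 0.1284]
tcp_rot: [0.011, -0.017, 1.0, 0.002]
ft_force: [5.8, 4.9, 13.9]
grip_width: 0.0245
finger_force: 58.2
t: 18.52
tcp_pos: [0.6699, 0.1472, 0.118]
tcp_rot: [-0.001, -0.018, 1.0, -0.0]
ft_force: [0.7, 0.3, -0.3]
grip_width: 0.0424
finger_force: 0.0
t: 19.15
tcp_pos: [0.6694, 0.1473, 0.2286]
tcp_rot: [-0.002, -0.018, 1.0, -0.0]
ft_force: [-0.8, -0.6, -0.5]
grip_width: 0.0515
finger_force: 0.0
knob 989 [0.6802 0.1363 0.135 ] [0.7034 0.1626 0.1607] [0.6888 0.1494 0.1552] top [0.69208098 0.14939966 0.15884612]
0.06 6864 [0.56095186 0.14049418 0.12051071]
0.08 5728 [0.54382833 0.14049418 0.12051071]
0.1 4802 [0.54337908 0.14048028 0.12051071]
0.12 3 [0.5079552  0.00296641 0.12051071]
xyz [-0.0271, 0.002, 0.1294] dr [-0.0007, -0.0006, 0.25]
xyz [-0.0271, 0.002, 0.1294] dr [0.0006, -0.0007, -0.25]
[ 0.07  0.31  1.55 -0.    1.28 -1.54]
```

```bash
python3 -m crank '{"xyz":[[-0.0311,0.002,0],[-0.0311,0.002,0],[-0.0311,0.002,0],[-0.0311,0.002,0],[-0.0311,0.002,0],[-0.0311,0.002,0],[-0.0311,0.002,0],[-0.0311,0.002,0]],"dr":[[0,0,0.029],[0,0,0.058],[0,0,0.087],[0,0,0.116],[0,0,0.145],[0,0,0.174],[0,0,0.203],[0,0,0.232]]}' 0.4 && python3 -m crank '{"xyz":[[0,0,0],[0,0,0],[0,0,0]],"dr":[[0,0,0.018],[0,0,0.018],[0,0,0.018]]}' && python3 -c "
from h import *
rows([[.692,.1494,.136]],2)"
```

```text
t: 20.2
tcp_pos: [0.6927, 0.1497, 0.2283]
tcp_rot: [-0.002, 0.655, 0.756, -0.002]
ft_force: [-0.0, -0.0, 0.5]
grip_width: 0.0509
finger_force: 0.0
t: 20.58
tcp_pos: [0.6933, 0.1497, 0.2298]
tcp_rot: [-0.001, 0.694, 0.72, -0.001]
ft_force: [-0.4, 0.3, -0.6]
grip_width: 0.051
finger_force: 0.0
xyz [-0.0004, -0.0014, 0.1251] dr [-0.0004, 0.0, 0.0003]
```

```bash
python3 -m crank '{"xyz":[[0,-0.001,0.04],[0,-0.001,0.08],[0,-0.001,0.11],[0,-0.001,0.125],[0,-0.001,0.125],[0,-0.001,0.125]],"dr":[[0,0,0],[0,0,0],[0,0,0],[0,0,0],[0,0,0],[0,0,0]]}' && python3 -m crank '{"xyz":[[0,0,0],[0,0,0],[0,0,0],[0,0,0],[0,0,0],[0,0,0]],"dr":[[0,0,0],[0,0,0],[0,0,0],[0,0,0],[0,0,0],[0,0,0]]}' 1 40
```

```text
t: 21.32
tcp_pos: [0.694, 0.1498, 0.1392]
tcp_rot: [0.001, 0.695, 0.719, 0.001]
ft_force: [0.1, 0.3, 0.8]
grip_width: 0.051
finger_force: 0.0
t: 22.08
tcp_pos: [0.6934, 0.1498, 0.1392]
tcp_rot: [0.0, 0.695, 0.719, 0.0]
ft_force: [-2.7, -1.2, 6.1]
grip_width: 0.0227
finger_force: 39.7
```

```bash
python3 -m crank '{"xyz":[[0,-0.0223,-0.0088],[0,-0.0457,-0.0141],[0,-0.0696,-0.0159],[0,-0.0935,-0.0141],[0,-0.1169,-0.0088],[0,-0.1348,-0.002],[0,-0.1463,0.0036],[0,-0.1463,0.0036]],"dr":[[0,0,0],[0,0,0],[0,0,0],[0,0,0],[0,0,0],[0,0,0],[0,0,0],[0,0,0]]}' && python3 -m crank '{"xyz":[[0,-0.004,0.002],[0,-0.008,0.004],[0,-0.008,0.004],[0,-0.008,0.004]],"dr":[[0,0,0],[0,0,0],[0,0,0],[0,0,0]]}' && python3 -m crank '{"xyz":[[0,-0.004,0.002],[0,-0.008,0.004],[0,-0.008,0.004],[0,-0.008,0.004]],"dr":[[0,0,0],[0,0,0],[0,0,0],[0,0,0]]}'
```

```text
t: 23.08
tcp_pos: [0.5885, 0.1474, 0.1392]
tcp_rot: [0.005, 0.695, 0.719, 0.007]
ft_force: [6.2, 3.1, 5.5]
grip_width: 0.022
finger_force: 44.5
t: 23.58
tcp_pos: [0.584, 0.1473, 0.1373]
tcp_rot: [0.006, 0.695, 0.719, 0.008]
ft_force: [6.1, 3.7, 8.6]
grip_width: 0.0221
finger_force: 44.2
t: 24.08
tcp_pos: [0.583, 0.1473, 0.1368]
tcp_rot: [0.01, 0.695, 0.719, 0.014]
ft_force: [17.2, 5.3, 6.3]
grip_width: 0.0224
finger_force: 44.1
```

The pull force jumped from 6 to 17 N over 1 mm of travel, so the lever is on its stop. One last hold and check.

```bash
python3 -m crank '{"xyz":[[0,0,0],[0,0,0],[0,0,0],[0,0,0],[0,0,0],[0,0,0]],"dr":[[0,0,0],[0,0,0],[0,0,0],[0,0,0],[0,0,0],[0,0,0]]}' - 60
python3 - <<'E'
from h import *
f=r.grab_frame("side");g=r.grab_frame("scene")
a=cv2.resize(f["image"][150:250,240:340][...,::-1],(400,400),interpolation=cv2.INTER_CUBIC)
b=cv2.resize(g["image"][140:240,190:290][...,::-1],(400,400),interpolation=cv2.INTER_CUBIC)
cv2.imwrite("pics/end2.png",np.hstack([a,b]))
E
```

```text
t: 24.82
tcp_pos: [0.583, 0.1473, 0.1369]
tcp_rot: [0.01, 0.695, 0.719, 0.014]
ft_force: [15.4, 6.0, 7.2]
grip_width: 0.0218
finger_force: 60.4
```

View pics/end2.png

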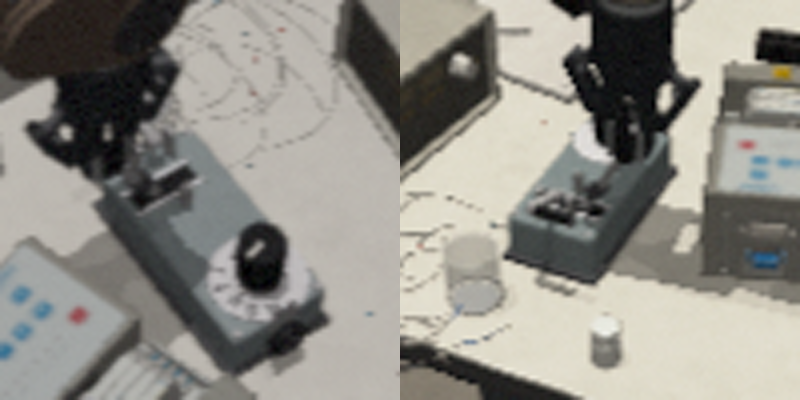

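The final view shows the lever held toward the robot at (140,170), the sleeve rib at (258,245) still on 4, and the beaker and bottle standing where they were.

```bash
python3 -c "
from bench import r
print(r.job_done())"
```

```text
the job is handed in; nothing more can be done
None
```

I handed the job in at about 25 s: sleeve on 4, catch flipped right over, and the lever held against its stop by the fingers. The first grip on the knob slipped, so I let the lever spring back and pulled it again with a firmer grip; the beaker and bottle stand where they were, and the cuvette block was never approached.

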